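# Refill the sloped tin chutes on the shop counter

## Robot

A 6-joint arm with a two-finger parallel gripper is mounted at the origin on the work surface. World frame = base frame: x ahead of the robot, y to its left, z up, the work surface at z = 0. Lengths are in mm, angles in rad, forces in N, time in s.
With the tool pointing down it reaches from about 350 to 975 mm from the base axis. Payload 7.1 kg.
Tool frame: the origin (TCP) lies midway between the tips of the shut fingers; the grasp point (between the pads) lies 19 mm behind it (ctrl.hold_point_z is the distance from the TCP to the grasp point, in mm); x points along the fingers, y is the direction in which the jaws open and shut, and the axes are right-handed (so a half turn about x gives the same grasp; the last joint's range is limited). The gripper opens to 88 mm and grips with 3 to 60 N. Pads are 20 mm wide; open, the fingers measure 115 mm over their backs; the gripper's body (75 mm by 178 mm) begins 61 mm behind the grasp point.
Start: joints at [1.204, 0.423, 1.63, -0, 1.089, -0.019], TCP at [212.987, 587.572, 222.675] pointing down, gripper open.
Joint ranges: [-3, 3], [-0.9, 2.11], [0.09, 2.58], [-1.31, 4.45], [0.11, 2.69], [-2.54, 2.54]. Speed limits (rad/s): [2.39, 2.39, 3.01, 3.14, 3.14, 3.14].

## Interface

Orientations are given as a rotation vector (axis times angle).
In Python, from workcell import ctrl, get_image, calibration gives the robot as it stands.
- The arm moves only by the tool move_arm, never from a script. Its argument "rows" is a list of rows, each a list of 5 numbers: the shift along the world's x, y, z in mm, then the turn about the world's z in rad, then the closure, from -1 (fully open) to 1 (shut). In form: [[tx, ty, tz, roll, jaw], ...]. A call has 1 to 12 rows; each row is the pose to reach, as a shift and turn from the pose measured when the call began; what a row does not reach only later rows make up. A row lasts 1/8 s, in which the tool goes at most 62.5 mm and 10.7 degrees, less where a joint would pass 70% of its speed; a pose out of reach is approached as far as the arm can. A call with a gripper value outside its range is refused whole. The fingers move at their own pace and stop on an object; the grip force is fixed at half the most. Time passes only in rows, so rows that repeat a pose let the fingers close. It gives the time, the measured TCP pose, the force and the opening at its end, in the units of the state.
- ctrl.get_obs(): the state, without advancing time (a new reading comes with each control period).
- get_image(name): name is "scene" or "top" or "wrist"; returns the picture (420x560x3 uint8, blue, green, red); there is no depth.
- calibration(name): a dict with "fx", "fy", "cx", "cy" (pixels), "D" ([k1, k2, p1, p2, k3] as OpenCV has them; the pictures are not rectified), "view" (4x4, takes a point from world to camera coordinates); the wrist camera has in their place "T_tool_cam" (4x4, takes a point from camera to tool coordinates, whose origin is the TCP and whose axes are the tool frame's). Camera axes: x right, y up, looking along -z (the intrinsics and any distortion apply to the point x, -y, -z); pixel columns grow to the right and rows downward; lengths in mm; the calibration is good to about 2 mm. A picture is of the moment at which its call begins: read the wrist's pose just before it. calibration takes no time and is no camera call.
- ctrl.close_job(): hands the job in, once; it reports no verdict.
The state is a dict: "t": time; "qpos": joint angles; "qvel": joint speeds; "joint_torque": joint torques, N m; "ee_pos": TCP position; "orientation": TCP orientation; "ft_force": force on the tool from outside, world axes, zero at the start; "moment": the same for the moment, N m; "width": finger opening in mm.
Only numpy, scipy, OpenCV 4.12 (cv2) and the standard library are available. Lean on these libraries where they do the work, as an engineer would, in place of code of your own. Each camera call takes 0.05 s, during which the arm holds its last target.

## Task

Refill the three sloped chutes on the counter: each rectangular tin belongs in the chute that fits its width, lying flat, lid up, with its pull-ring end facing down the slope, and slid all the way down until it rests against the stop. Two tins are on the counter and one is already in its chute but has stuck part-way, so push it home too. Leave the jars, bottle, can, mug, carton and spoon where they are.

Things in the scene. Friction and masses are not known exactly. Their poses are not given: they have to be found in the camera images.
- large_tin_center (a point): centre (half-way up) of the large rectangular metal food tin, 130 mm long (its x), 62 mm wide (its y), 56 mm high (its z, up), about 450 g, vertical sides. A dark pull ring lies on the lid at its +x end; starts flat on the counter to one side of the chutes at any yaw.
- large_tin_ring (a point): centre of the pull ring on the lid of the large tin, 44 mm from the tin's centre towards its +x (ring) end and 30 mm above its centre; the ring is 28 mm across and stands 5 mm proud. Same axes as the tin.
- medium_tin_center (a point): centre (half-way up) of the medium rectangular metal food tin, 115 mm long (its x), 50 mm wide (its y), 56 mm high (its z, up), about 320 g, vertical sides. A dark pull ring lies on the lid at its +x end; starts lying in the middle chute with its ring end down the slope, 45 to 100 mm short of the stop.
- medium_tin_ring (a point): centre of the pull ring on the lid of the medium tin, 36 mm from the tin's centre towards its +x (ring) end and 30 mm above its centre; the ring is 28 mm across and stands 5 mm proud. Same axes as the tin.
- small_tin_center (a point): centre (half-way up) of the small rectangular metal food tin, 100 mm long (its x), 38 mm wide (its y), 56 mm high (its z, up), about 220 g, vertical sides. A dark pull ring lies on the lid at its +x end; starts flat on the counter to one side of the chutes at any yaw.
- small_tin_ring (a point): centre of the pull ring on the lid of the small tin, 29 mm from the tin's centre towards its +x (ring) end and 30 mm above its centre; the ring is 28 mm across and stands 5 mm proud. Same axes as the tin.
- wide_chute_stop (a point): wide white sloped chute (fixed), for the large tin: middle of the foot of the stop's inner face, on the sloping floor, 20 mm above the counter. Axes tilt with the ramp by 0.22 rad: x down the slope into the stop (roughly away from the robot), y across, z square to the floor. Floor 70 mm wide between side walls 4 mm thick, 16 mm high; stop plate 30 mm high.
- wide_chute_top (a point): middle of the open upper end of the wide chute's floor, 270 mm up the slope from the stop; same axes. The floor is flat. Friction holds a tin on it: a tin moves only while pushed, with about 1 to 6 N. The chutes stand side by side about 115 mm apart in any order, each turned up to 0.1 rad.
- wide_chute_hood (a point): middle of the uphill edge of the wide chute's clear hood, under its roof. The hood covers the last 60 mm before the stop: roof underside 75 mm above the floor, 4 mm thick, clear cheeks in line with the side walls. Tins go in from above only uphill of it and are then slid under it. Same axes.
- middle_chute_stop (a point): middle white sloped chute (fixed), for the medium tin: middle of the foot of the stop's inner face, on the sloping floor, 20 mm above the counter. Axes tilt with the ramp by 0.22 rad: x down the slope into the stop (roughly away from the robot), y across, z square to the floor. Floor 58 mm wide between side walls 4 mm thick, 16 mm high; stop plate 30 mm high.
- middle_chute_top (a point): middle of the open upper end of the middle chute's floor, 270 mm up the slope from the stop; same axes. The floor is flat. Friction holds a tin on it: a tin moves only while pushed, with about 1 to 6 N. The chutes stand side by side about 115 mm apart in any order, each turned up to 0.1 rad.
- middle_chute_hood (a point): middle of the uphill edge of the middle chute's clear hood, under its roof. The hood covers the last 60 mm before the stop: roof underside 75 mm above the floor, 4 mm thick, clear cheeks in line with the side walls. Tins go in from above only uphill of it and are then slid under it. Same axes.
- narrow_chute_stop (a point): narrow white sloped chute (fixed), for the small tin: middle of the foot of the stop's inner face, on the sloping floor, 20 mm above the counter. Axes tilt with the ramp by 0.22 rad: x down the slope into the stop (roughly away from the robot), y across, z square to the floor. Floor 46 mm wide between side walls 4 mm thick, 16 mm high; stop plate 30 mm high.
- narrow_chute_top (a point): middle of the open upper end of the narrow chute's floor, 270 mm up the slope from the stop; same axes. The floor is flat. Friction holds a tin on it: a tin moves only while pushed, with about 1 to 6 N. The chutes stand side by side about 115 mm apart in any order, each turned up to 0.1 rad.
- narrow_chute_hood (a point): middle of the uphill edge of the narrow chute's clear hood, under its roof. The hood covers the last 60 mm before the stop: roof underside 75 mm above the floor, 4 mm thick, clear cheeks in line with the side walls. Tins go in from above only uphill of it and are then slid under it. Same axes.
- jam_jar_center (a point): bystander, to be left alone: short amber glass jar with dark lid, 68 mm diameter, 95 mm tall; the point is its centre, half-way up, upright on the counter.
- oil_bottle_center (a point): bystander, to be left alone: green glass bottle, 60 mm diameter, 170 mm tall; the point is its centre, half-way up, upright on the counter.
- round_can_center (a point): bystander, to be left alone: round food can, 74 mm diameter, 80 mm tall; the point is its centre, half-way up, upright on the counter.
- olive_jar_center (a point): bystander, to be left alone: clear glass jar with brass lid, 64 mm diameter, 120 mm tall; the point is its centre, half-way up, upright on the counter.
- mug_center (a point): bystander, to be left alone: white mug, 76 mm diameter, 90 mm tall, with one side handle; the point is its centre, half-way up, upright on the counter.
- tea_carton_center (a point): bystander, to be left alone: plain cardboard carton, 70 x 100 mm, 85 mm tall; the point is its centre, half-way up, upright on the counter.
- scoop_grip (a point): bystander, to be left alone: wooden spoon, 170 mm long, lying on the counter in front of the chutes near the robot; the point is on its handle.

How it is judged:
By the outcome, as a careful person would: the job done as asked, in the order asked, and still so for the second after the job is handed in, with the robot touching nothing.
It also fails if it takes over 70 s, if anything falls off the work surface, if the arm or the gripper's body presses on something with over 40 N, if the wrist force passes 120 N, or if a joint passes its speed limit or range.

## Working session

There is one attempt and no reset: what is moved stays moved. The work goes in short steps, Python scripts to look and compute and a tool call to move; the robot and the scene stay as the last step left them, time stands still between calls to the robot, and variables do not carry over. Pictures are saved under pics/ and viewed, and the job is handed in when it is done.

Besides the shell and the picture viewer there is one more tool, called as name(argument=value, ...), one argument or row to a line, values as JSON. move_arm: Moves the arm, as the interface text tells. Its arguments: {"type":"object","properties":{"rows":{"type":"array"}},"required":["rows"]}

```bash
ls -la; mkdir -p pics
python3 - <<'E'
from workcell import ctrl,get_image,calibration
import cv2,numpy as np
for n in ["scene","top","wrist"]:
    cv2.imwrite(f"pics/{n}0.png",get_image(n))
    c=calibration(n); print(n,{k:np.round(v,3).tolist() for k,v in c.items()})
print(ctrl.get_obs())
E
```

```text
total 12
drwxr-xr-x  3 agent agent 4096 Dec  6 06:47 .
drwxr-xr-x 23 root  root  4096 Dec  6 06:47 ..
drwxr-xr-x  2 agent agent 4096 Dec  6 06:47 pics
scene {'fx': 505.629, 'fy': 505.629, 'cx': 281.152, 'cy': 213.287, 'D': [0.001, 0.0, 0.0, 0.0, 0.0], 'view': [[0.16, 0.987, -0.015, -89.345], [-0.632, 0.114, 0.766, 256.214], [0.758, -0.113, 0.642, -1761.425], [0.0, 0.0, 0.0, 1.0]]}
top {'fx': 440.328, 'fy': 440.328, 'cx': 285.227, 'cy': 213.724, 'D': [-0.026, 0.0, 0.0, 0.0, 0.0], 'view': [[-0.03, -1.0, -0.007, 20.982], [0.993, -0.03, 0.113, -565.959], [-0.114, -0.003, 0.994, -1475.013], [0.0, 0.0, 0.0, 1.0]]}
wrist {'fx': 368.621, 'fy': 368.621, 'cx': 286.704, 'cy': 207.143, 'D': [0.004, 0.0, 0.0, 0.0, 0.0], 'T_tool_cam': [[-0.0, 0.248, -0.969, -162.279], [1.0, 0.0, -0.0, -0.337], [0.0, -0.969, -0.248, -68.727], [0.0, 0.0, 0.0, 1.0]]}
{'t': 0.15, 'qpos': array([ 1.20395392e+00,  4.23679486e-01,  1.63049871e+00,  4.12533973e-06,
        1.08861071e+00, -1.89847773e-02]), 'qvel': array([-0.00104193, -0.00223615, -0.00194728,  0.00016566,  0.00080426,
       -0.00106986]), 'joint_torque': array([ 7.52640990e-04, -5.44984710e+01, -2.73920256e+01,  6.44421182e-02,
        2.04970170e-02, -8.77785124e-05]), 'ee_pos': array([212.86337124, 587.17399993, 222.07759988]), 'orientation': array([ 0.27204238,  1.55373978, -0.2738932 ]), 'ft_force': array([ 0.34056811,  0.23136205, -0.20269124]), 'moment': array([-0.03381211,  0.03059656, -0.00072069]), 'width': 87.74411105271949}
```

View pics/scene0.png

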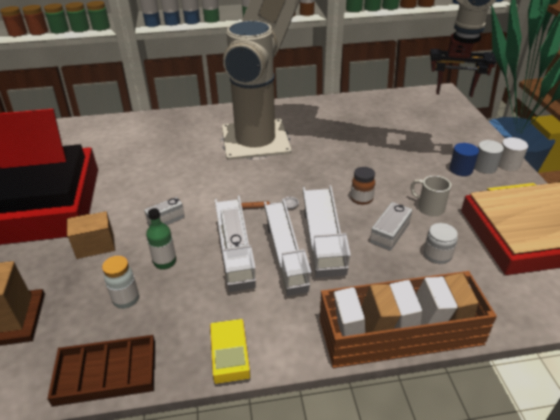

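View pics/top0.png

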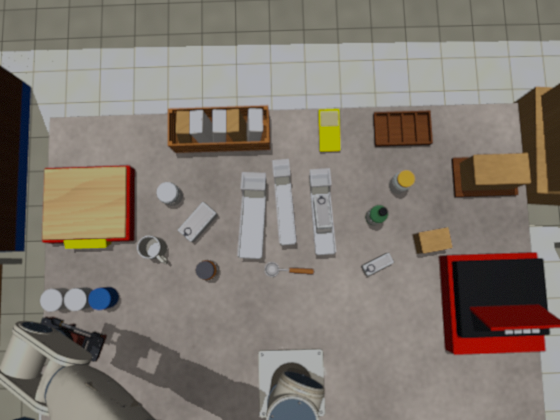

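View pics/wrist0.png

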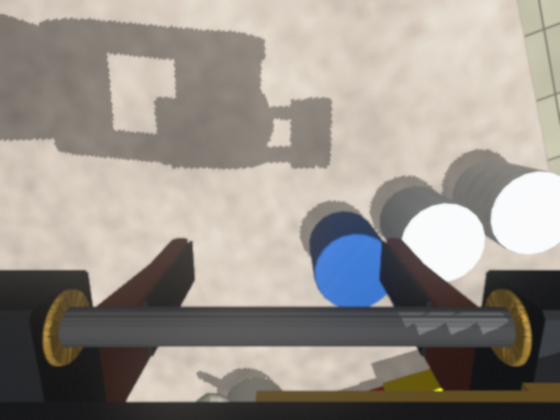

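The three views show the chutes (wide, narrow and middle from left to right in the top view). In the top view, the large tin is at about (197,222) with its ring at (187,232). The small tin is at (377,264) with its ring at (370,267). The medium tin is in the chute at about (322,208). Next I'll zoom in and measure.

```bash
cat > h.py <<'E'
import numpy as np,cv2
from scipy.spatial.transform import Rotation as R
from workcell import ctrl,get_image,calibration
def K(c): return np.array([[c['fx'],0,c['cx']],[0,c['fy'],c['cy']],[0,0,1.]])
def view(name,pos=None,ori=None):
    c=calibration(name)
    if 'view' in c: return c,np.array(c['view'])
    T=np.eye(4);T[:3,:3]=R.from_rotvec(ori).as_matrix();T[:3,3]=pos
    return c,np.linalg.inv(T@np.array(c['T_tool_cam']))
def ray(name,px,pos=None,ori=None):
    c,V=view(name,pos,ori)
    u=cv2.undistortPoints(np.array([[px]],float),K(c),np.array(c['D'],float))[0,0]
    d=V[:3,:3].T@np.array([u[0],-u[1],-1.]); o=-V[:3,:3].T@V[:3,3]
    return o,d
def onz(name,px,z,**k):
    o,d=ray(name,px,**k); return o+d*(z-o[2])/d[2]
def onplane(name,px,p,n,**k):
    o,d=ray(name,px,**k); return o+d*(np.dot(np.array(p)-o,n)/np.dot(d,n))
def proj(name,P,**k):
    c,V=view(name,**k); P=np.atleast_2d(P).astype(float)
    q=P@V[:3,:3].T+V[:3,3]; q=q*[1,-1,-1]
    return cv2.projectPoints(q,np.zeros(3),np.zeros(3),K(c),np.array(c['D'],float))[0][:,0]
E
python3 - <<'E'
from h import *
im=cv2.imread('pics/top0.png')
cv2.imwrite('pics/topz.png',cv2.resize(im[140:300,140:440],None,fx=2.6,fy=2.6,interpolation=cv2.INTER_CUBIC))
im=cv2.imread('pics/scene0.png')
cv2.imwrite('pics/scenez.png',cv2.resize(im[150:300,120:460],None,fx=2.3,fy=2.3,interpolation=cv2.INTER_CUBIC))
print(R.from_rotvec(ctrl.get_obs()['orientation']).as_matrix().round(3))
for n,p,z in [('large c',(197,222),56),('large r',(187,232),56),('small c',(377,264),56),('small r',(370,267),56),('olive',(168,192),120),('bottle',(378,213),170),('mug',(151,247),90),('jam',(206,270),95),('wideTop',(251,255),80),('wideStop',(253,178),50),('narTop',(287,243),80),('midTop',(323,250),80),('medr',(321,199),100)]:
    print(n,onz('top',p,z).round())
E
```

```text
[[-0.     0.341  0.94 ]
 [-0.001  0.94  -0.341]
 [-1.    -0.001 -0.   ]]
large c [545. 302.  56.]
large r [512. 336.  56.]
small c [ 386. -296.   56.]
small r [ 377. -272.   56.]
olive [639. 383. 120.]
bottle [ 544. -285.  170.]
mug [463. 447.  90.]
jam [384. 266.  95.]
wideTop [428. 120.  80.]
wideStop [690. 110.  50.]
narTop [464.   1.  80.]
midTop [ 437. -117.   80.]
medr [ 604. -115.  100.]
```

View pics/topz.png

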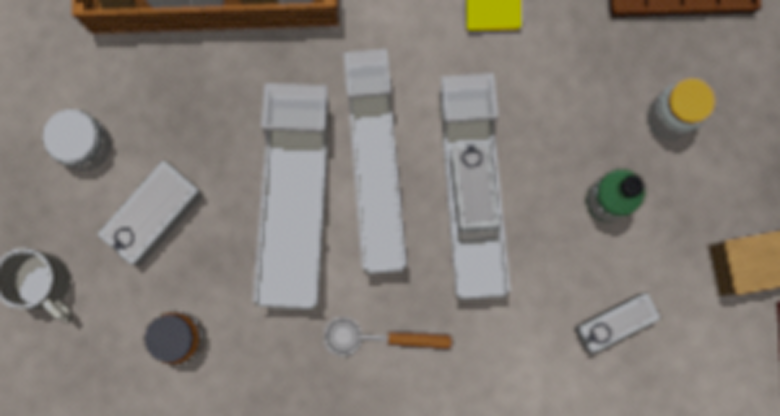

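View pics/scenez.png

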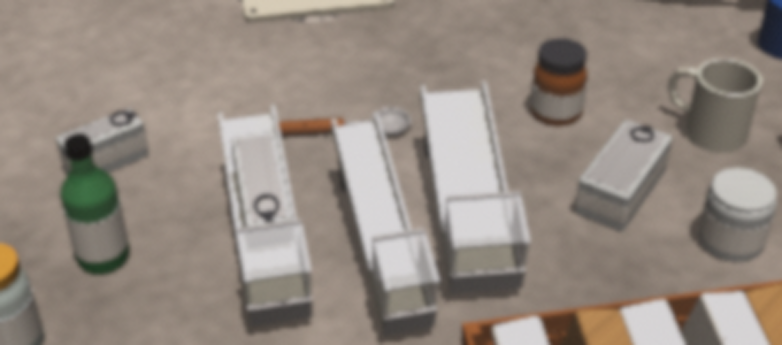

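move_arm(
  rows=[
    [380, -335, 10, -0.45, -1],
    [380, -335, 10, -0.45, -1],
    [380, -335, 10, -0.45, -1],
    [380, -335, 10, -0.45, -1],
    [380, -335, 10, -0.45, -1],
    [380, -335, 10, -0.45, -1],
    [380, -335, 10, -0.45, -1],
    [380, -335, 10, -0.45, -1],
    [380, -335, 10, -0.45, -1],
    [380, -335, 10, -0.45, -1],
    [380, -335, 10, -0.45, -1],
  ],
)

```text
t: 1.52
ee_pos: [591.7, 253.2, 231.9]
orientation: [0.621, 1.481, -0.624]
ft_force: [0.2, -0.3, 0.3]
width: 87.8
```

```bash
cat >> h.py <<'E'
def snap(tag):
    o=ctrl.get_obs(); im=get_image('wrist'); cv2.imwrite(f'pics/{tag}.png',im)
    np.savez(f'pics/{tag}.npz',pos=o['ee_pos'],ori=o['orientation'],qvel=o['qvel'])
    y=R.from_rotvec(o['orientation']).as_matrix()[:,1]
    print('t',o['t'],'pos',o['ee_pos'].round(1),'jaw',round(float(np.arctan2(y[1],y[0])),4),'F',o['ft_force'].round(1),'w',round(o['width'],1),'q',o['qpos'].round(2))
    return im
def pose(tag):
    d=np.load(f'pics/{tag}.npz'); return dict(pos=d['pos'],ori=d['ori'])
E
python3 -c "
from h import *
snap('w1')"
```

```text
t 1.525 pos [591.7 253.2 231.9] jaw 0.7744 F [ 0.2 -0.3  0.3] w 87.8 q [ 0.39  0.44  1.58 -0.    1.12 -0.39]
```

View pics/w1.png

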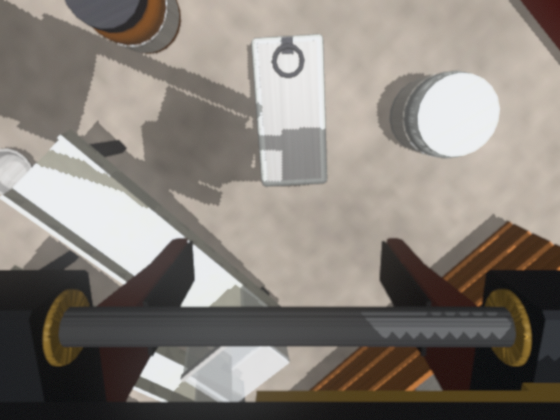

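Run:
```python
from h import *
im=cv2.imread('pics/w1.png')
cv2.imwrite('pics/w1z.png',cv2.resize(im[20:200,220:350],None,fx=3.3,fy=3.3,interpolation=cv2.INTER_CUBIC))
p=pose('w1')
for q in [(252,39),(322,35),(326,182),(262,184),(288,61)]:
    print(q,onz('wrist',q,56,**p).round(1))
print(proj('wrist',[[545,302,56],[512,336,60]],**p))
```

```text
(252, 39) [479.4 324.3  56. ]
(322, 35) [519.6 367.9  56. ]
(326, 182) [612.5 282.5  56. ]
(262, 184) [571.3 239.5  56. ]
(288, 61) [513.5 333.1  56. ]
[[288.85091732 114.16562693]
 [289.14735952  56.43520053]]
```

View pics/w1z.png

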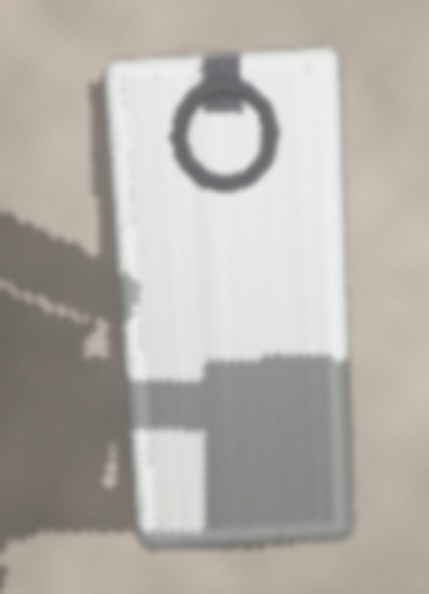

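Run:
```python
from h import *
p=pose('w1')
for q in [(458,113),(418,113),(498,113),(458,72),(458,155)]:
    print(q,onz('wrist',q,120,**p).round(1), (onz('wrist',q,120,**p)[:2]-[546,304])@np.array([[.676,.737],[-.737,.676]]).T)
```

```text
(458, 113) [631.2 387.5 120. ] [119.1564266   -6.32311018]
(418, 113) [610.6 367.5 120. ] [90.46334946 -4.73300851]
(498, 113) [651.7 407.6 120. ] [147.80932496  -7.91689503]
(458, 72) [609.5 405.2 120. ] [117.46033073  21.63325354]
(458, 155) [654.7 368.4 120. ] [120.97865774 -36.56288717]
```

move_arm(
  rows=[
    [-50, 46, -60, 0.055, -1],
    [-50, 46, -90, 0.055, -1],
    [-50, 46, -130, 0.055, -1],
    [-50, 46, -130, 0.055, -1],
  ],
)

```text
t: 2.08
ee_pos: [538.5, 299.5, 99.4]
orientation: [0.573, 1.498, -0.583]
ft_force: [-0.3, 0.0, -0.5]
width: 88.1
```

```bash
python3 -c "
from h import *
snap('w2')"
```

```text
t 2.075 pos [538.5 299.5  99.4] jaw 0.8321 F [-0.3  0.  -0.5] w 88.1 q [ 0.49  0.57  1.72 -0.    0.86 -0.34]
```

View pics/w2.png

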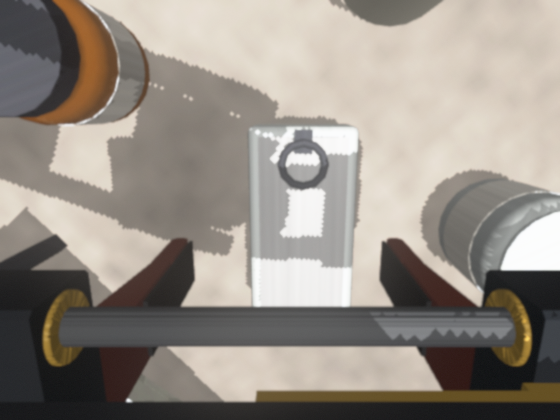

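move_arm(
  rows=[
    [2, 0, -40, 0, -1],
    [2, 0, -72, 0, -1],
    [2, 0, -74, 0, -1],
    [2, 0, -74, 0, 1],
    [2, 0, -74, 0, 1],
    [2, 0, -74, 0, 1],
    [2, 0, -74, 0, 1],
    [2, 0, -74, 0, 1],
  ],
)

```text
t: 3.12
ee_pos: [544.3, 301.1, 29.5]
orientation: [0.579, 1.492, -0.578]
ft_force: [1.2, 2.0, 7.9]
width: 62.0
```

```bash
python3 -c "
from h import *
snap('w3')"
```

```text
t 3.125 pos [544.3 301.1  29.5] jaw 0.8313 F [1.2 2.  7.9] w 62.0 q [ 0.49  0.68  1.73  0.    0.74 -0.35]
```

View pics/w3.png

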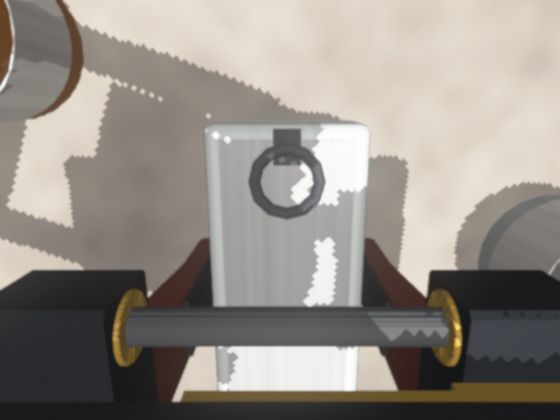

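move_arm(
  rows=[
    [0, 0, 50, 0, 1],
    [0, 0, 110, 0, 1],
    [0, -30, 170, -0.2, 1],
    [-44, -90, 220, -0.4, 1],
    [-44, -150, 220, -0.6, 1],
    [-44, -200, 220, -0.8, 1],
    [-44, -246, 220, -1.0, 1],
    [-44, -246, 220, -1.2, 1],
    [-44, -246, 220, -1.4, 1],
    [-44, -246, 220, -1.6, 1],
    [-44, -246, 220, -1.8, 1],
    [-44, -246, 220, -2.0, 1],
  ],
)

```text
t: 4.68
ee_pos: [499.3, 54.9, 249.1]
orientation: [1.927, 0.513, -1.93]
ft_force: [0.1, -0.1, -3.4]
width: 62.0
```

```bash
python3 -c "
from h import *
snap('w4')"
```

```text
t 4.675 pos [499.3  54.9 249.1] jaw -1.05 F [ 0.1 -0.1 -3.4] w 62.0 q [ 0.09  0.21  1.87 -0.    1.06  1.14]
```

move_arm(
  rows=[
    [0, 0, 0, -0.18, 1],
    [0, 0, 0, -0.36, 1],
    [0, 0, 0, -0.52, 1],
    [0, 0, 0, -0.52, 1],
    [0, 0, 0, -0.52, 1],
  ],
)

```text
t: 5.35
ee_pos: [499.0, 54.9, 249.0]
orientation: [-2.218, 0.003, 2.223]
ft_force: [-0.8, -0.3, -4.3]
width: 62.2
```

```bash
python3 -c "
from h import *
snap('w5')"
```

```text
t 5.35 pos [499.   54.9 249. ] jaw -1.5733 F [-0.8 -0.3 -4.3] w 62.2 q [0.09 0.21 1.87 0.   1.06 1.66]
```

View pics/w5.png

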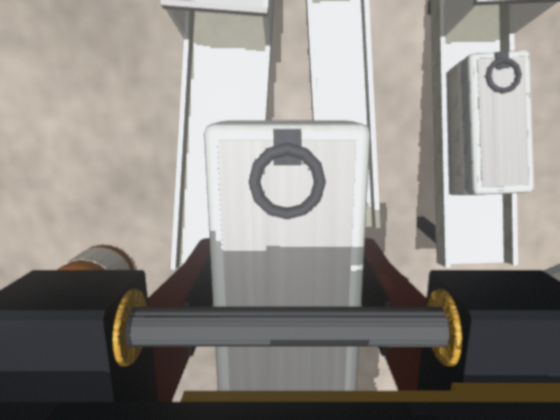

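Run:
```python
from h import *
im=cv2.imread('pics/w5.png')
cv2.imwrite('pics/w5a.png',cv2.resize(im[0:190,150:400],None,fx=3,fy=3,interpolation=cv2.INTER_CUBIC))
cv2.imwrite('pics/w5b.png',cv2.resize(im[0:275,400:560],None,fx=2.18,fy=2.18,interpolation=cv2.INTER_CUBIC))
im=cv2.imread('pics/top0.png')
cv2.imwrite('pics/topw.png',cv2.resize(im[155:270,230:345],None,fx=5.2,fy=5.2,interpolation=cv2.INTER_CUBIC))
```

```text
(no output)
```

View pics/w5a.png

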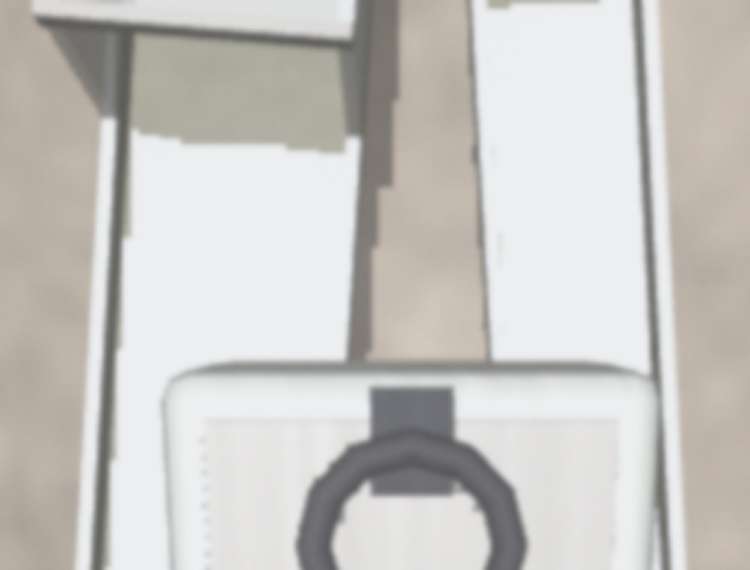

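View pics/topw.png

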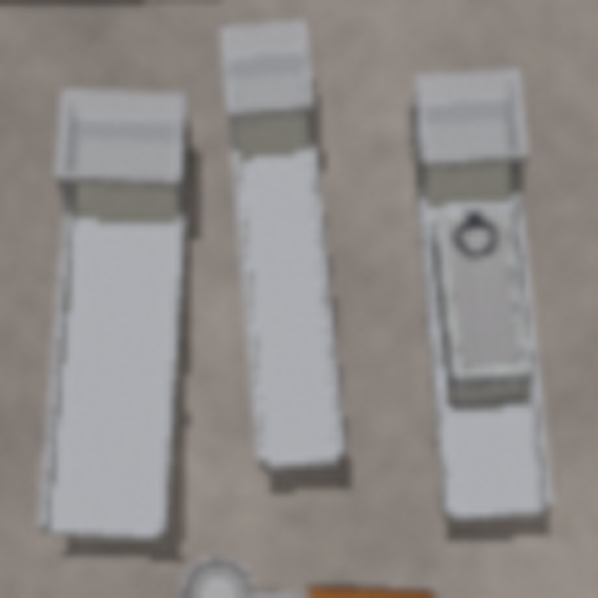

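View pics/w5b.png

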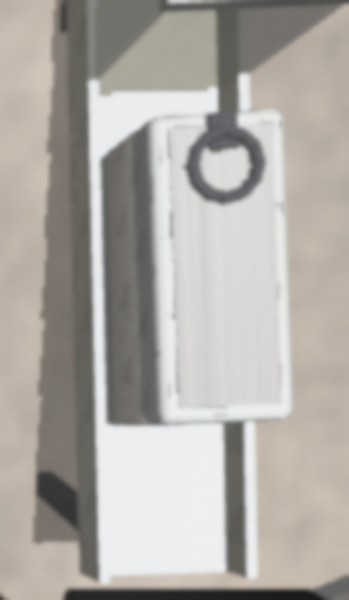

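```bash
cat >> h.py <<'E'
T=0.22
def chute(name,hood,walls,p,nwall=16.,x0=690.,W=None):
    """hood: 2 px on underside front edge (75 above floor at s=60); walls: list of (px,off,h): a wall point whose across coord is off and height h above floor"""
    S=np.array([x0,0,20.]);yaw=0.
    for _ in range(15):
        ax=np.array([np.cos(yaw)*np.cos(T),np.sin(yaw)*np.cos(T),-np.sin(T)])
        az=np.array([np.cos(yaw)*np.sin(T),np.sin(yaw)*np.sin(T),np.cos(T)])
        ay=np.cross(az,ax)
        pts=[(onplane(name,q,S+az*h,az,**p),o) for q,o,h in walls]
        P=np.array([a for a,_ in pts]);O=np.array([o for _,o in pts])
        # fit lateral: ay.(P-S)=O  -> linear in yaw & lateral
        rx=(P-S)@ax; ry=(P-S)@ay-O
        A=np.c_[np.ones_like(rx),rx]; c,res,_,_=np.linalg.lstsq(A,ry,rcond=None)
        H=np.mean([onplane(name,q,S+az*75,az,**p) for q in hood],axis=0)
        dx=(H-S)@ax+60
        yaw+=c[1]; S=S+ay*c[0]; g=np.array([np.cos(yaw),np.sin(yaw),0]); S=S+g*dx*0.9
    print('stop',S.round(1),'yaw',round(float(yaw),4),'resid',(A@c-ry).round(1))
    return S,yaw
E
python3 - <<'E'
from h import *
p=pose('w5')
s=lambda a,b:(150+a/3,b/3)
print('wide');S,y=chute('wrist',[s(38,22),s(352,42)],[(s(103,120),39,16),(s(77,570),39,16),(s(118,120),35,16),(s(93,570),35,16),(s(130,140),35,0),(s(103,570),35,0),(s(360,140),-39,16),(s(348,360),-39,16)],p)
# check in top view
ax=np.array([np.cos(y)*np.cos(T),np.sin(y)*np.cos(T),-np.sin(T)]);ay=np.array([-np.sin(y),np.cos(y),0]);az=np.cross(ax,ay)
for n,a,b,c in [('topL',-270,39,16),('topR',-270,-39,16),('topLf',-270,39,0),('hoodL',-60,39,79),('hoodR',-60,-39,79)]:
    q=proj('top',S+ax*a+ay*b+az*c)[0]; print(n,((q-[230,155])*5.2).round())
s=lambda a,b:(400+a/2.18,b/2.18)
print('middle');S,y=chute('wrist',[s(165,3),s(348,3)],[(s(90,82),29,16),(s(102,580),29,16),(s(243,425),-29,16),(s(247,575),-29,16),(s(257,575),-33,16),(s(224,425),-29,0),(s(227,572),-29,0)],p,x0=700)
ax=np.array([np.cos(y)*np.cos(T),np.sin(y)*np.cos(T),-np.sin(T)]);ay=np.array([-np.sin(y),np.cos(y),0]);az=np.cross(ax,ay)
for n,a,b,c in [('topL',-270,33,16),('topR',-270,-33,16),('hoodL',-60,33,79),('hoodR',-60,-33,79)]:
    q=proj('top',S+ax*a+ay*b+az*c)[0]; print(n,((q-[230,155])*5.2).round())
E
```

```text
wide
stop [680.9 104.6  20. ] yaw -0.0721 resid [-0.2 -0.3  0.3  0.6  0.1 -0.5 -0.3  0.4]
topL [ 40. 527.]
topR [165. 533.]
topLf [ 42. 533.]
hoodL [ 56. 178.]
hoodR [180. 183.]
middle
stop [ 686.3 -112.3   20. ] yaw 0.0473 resid [-0.6 -2.8  0.4  0.2  0.4  1.6  0.9]
topL [446. 514.]
topR [552. 506.]
hoodL [418. 165.]
hoodR [523. 157.]
```

Run:
```python
from h import *
p=pose('w5')
for tag in ['w3','w5']:
    p=pose(tag); z=p['pos'][2]+26.5
    Rm=R.from_rotvec(p['ori']).as_matrix()
    r=onz('wrist',(287,180),z+3,**p); print('ring rel tool',(Rm.T@(r-p['pos'])).round(1))
    for q in [(207,130),(368,130)]:
        e=onz('wrist',q,z,**p); print((Rm.T@(e-p['pos'])).round(1))
    print(Rm.round(4).tolist())
S=np.array([680.9,104.6,20]);y=-.0721
ax=np.array([np.cos(y)*np.cos(T),np.sin(y)*np.cos(T),-np.sin(T)]);ay=np.array([-np.sin(y),np.cos(y),0]);az=np.cross(ax,ay)
for s in (150,155,160): print(s,(S-ax*s+az*28).round(1))
```

```text
ring rel tool [-29.5  -0.1 -42.1]
[-26.5 -29.  -59.8]
[-26.5  29.1 -59.8]
[[0.0005, 0.6739, 0.7388], [0.0003, 0.7388, -0.6739], [-1.0, 0.0006, 0.0001]]
ring rel tool [-29.6  -0.1 -42.1]
[-26.6 -28.9 -59.8]
[-26.6  29.1 -59.8]
[[-0.0023, -0.0025, -1.0], [-0.0001, -1.0, 0.0025], [-1.0, 0.0001, 0.0023]]
150 [541.  114.7  80.1]
155 [536.1 115.1  81.2]
160 [531.3 115.4  82.2]
```

move_arm(
  rows=[
    [39, 60, -30, -0.07, 1],
    [39, 60, -80, -0.07, 1],
    [39, 60, -119, -0.07, 1],
    [39, 60, -125, -0.07, 1],
    [39, 60, -125, -0.07, 1],
  ],
)

```text
t: 6.02
ee_pos: [538.5, 114.8, 124.7]
orientation: [-2.182, 0.079, 2.186]
ft_force: [0.7, 0.1, -3.9]
width: 61.7
```

```bash
python3 -c "
from h import *
snap('w6')
cv2.imwrite('pics/s6.png',get_image('scene')[130:330,160:420].repeat(3,0).repeat(3,1))"
```

```text
t 6.025 pos [538.5 114.8 124.7] jaw -1.6434 F [ 0.7  0.1 -3.9] w 61.7 q [0.19 0.45 1.86 0.   0.83 1.83]
```

View pics/w6.png

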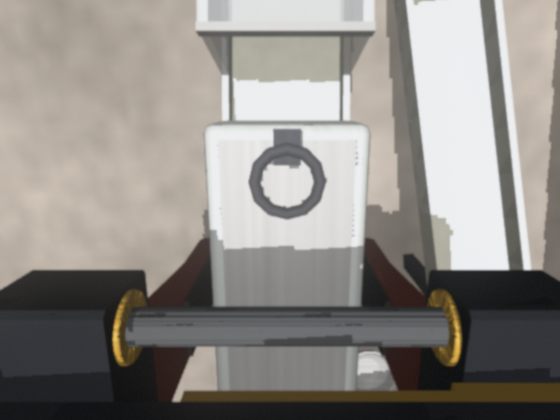

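View pics/s6.png

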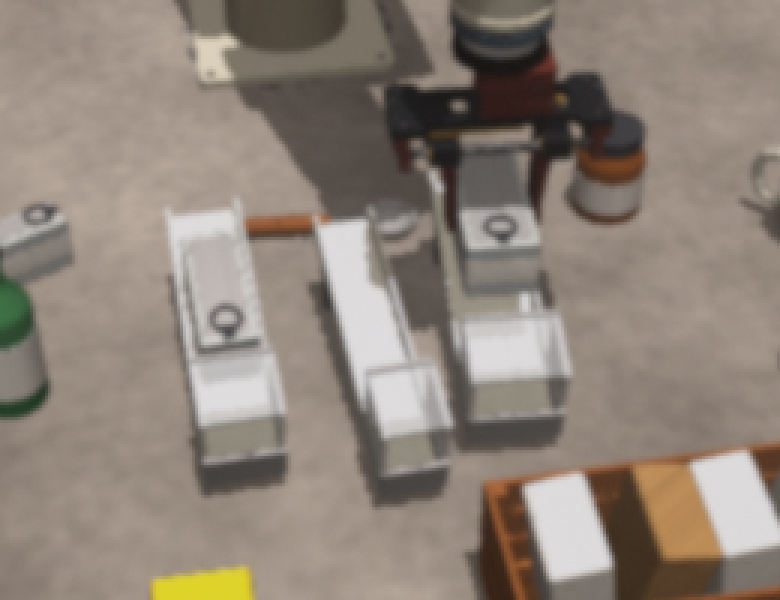

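move_arm(
  rows=[
    [0, 0, -15, 0, 1],
    [0, 0, -24, 0, 1],
    [0, 0, -28, 0, 1],
    [0, 0, -32, 0, 1],
    [0, 0, -36, 0, 1],
  ],
)

```text
t: 6.75
ee_pos: [542.0, 115.0, 91.0]
orientation: [-2.19, 0.078, 2.177]
ft_force: [6.8, -2.6, 5.7]
width: 61.8
```

move_arm(
  rows=[
    [-2, 0, -4, 0, 1],
    [-2, 0, -8, 0, 1],
    [-2, 0, -10, 0, 1],
  ],
)

```text
t: 7.12
ee_pos: [543.8, 115.3, 82.6]
orientation: [-2.198, 0.076, 2.169]
ft_force: [8.6, -2.1, 5.0]
width: 62.2
```

```bash
python3 -c "
from h import *
snap('w7')"
```

```text
t 7.125 pos [543.8 115.3  82.6] jaw -1.643 F [ 8.6 -2.1  5. ] w 62.2 q [ 0.19  0.52  1.88 -0.    0.73  1.83]
```

View pics/w7.png

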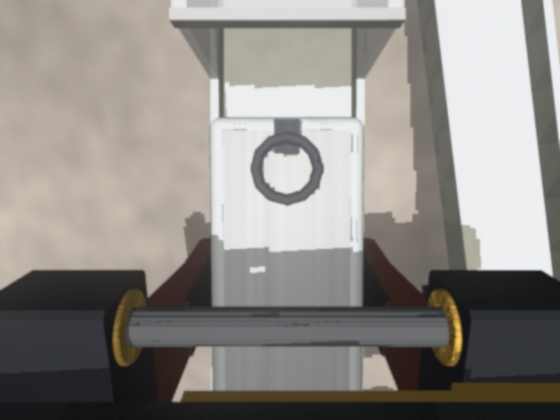

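move_arm(
  rows=[
    [-2, 0, -3, 0, 1],
    [-2, 0, -3, 0, -1],
    [-2, 0, -3, 0, -1],
    [-2, 0, -2, 0, -1],
    [-2, 0, 40, 0, -1],
    [-2, 0, 85, 0, -1],
    [-50, 3, 90, 0, 0],
    [-99, 6, 90, 0, 1],
    [-99, 6, 90, 0, 1],
  ],
)

```text
t: 8.3
ee_pos: [440.8, 121.0, 172.2]
orientation: [-2.195, 0.076, 2.173]
ft_force: [0.5, -0.3, 0.5]
width: 61.4
```

```bash
python3 -c "
from h import *
snap('w8')"
```

```text
t 8.3 pos [440.8 121.  172.2] jaw -1.642 F [ 0.5 -0.3  0.5] w 61.4 q [ 0.24  0.25  2.04 -0.    0.85  1.89]
```

View pics/w8.png

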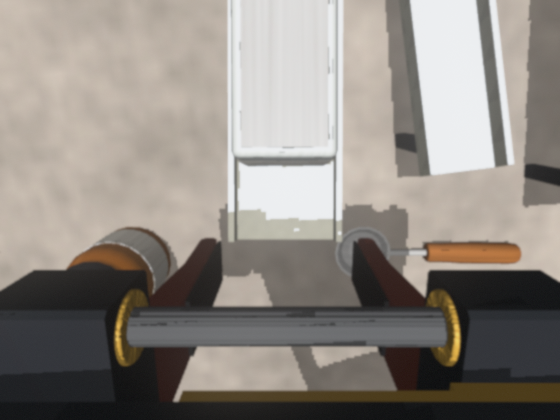

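```bash
cat >> h.py <<'E'
def axes(y):
    ax=np.array([np.cos(y)*np.cos(T),np.sin(y)*np.cos(T),-np.sin(T)]);ay=np.array([-np.sin(y),np.cos(y),0]);return ax,ay,np.cross(ax,ay)
WIDE=(np.array([680.9,104.6,20]),-.0721)
MID=(np.array([686.3,-112.3,20]),.0473)
def slope(name,ch,q,h,**p):
    S,y=ch; ax,ay,az=axes(y); P=onplane(name,q,S+az*h,az,**p); return (-(P-S)@ax).round(1),((P-S)@ay).round(1)
E
python3 - <<'E'
from h import *
p=pose('w8'); print(R.from_rotvec(p['ori']).as_matrix().round(3)[:,0])
for q in [(235,157),(337,157),(285,157)]: print(slope('wrist',WIDE,q,56,**p))
for q in [(230,240),(341,240)]: print(slope('wrist',WIDE,q,16,**p))
S,y=WIDE;ax,ay,az=axes(y)
for s in (242,235): print((S-ax*s+az*25).round(1))
for s in (141,139): print((S-ax*s+az*25).round(1))
E
```

```text
[ 0.01   0.001 -1.   ]
(np.float64(216.3), np.float64(29.2))
(np.float64(216.3), np.float64(-29.6))
(np.float64(216.3), np.float64(0.4))
(np.float64(268.6), np.float64(38.4))
(np.float64(268.6), np.float64(-37.9))
[450.8 121.2  97.2]
[457.6 120.7  95.7]
[549.1 114.1  75.2]
[551.  114.   74.7]
```

move_arm(
  rows=[
    [10, 0, -40, 0, 1],
    [10, 0, -75, 0, 1],
    [10, 0, -75, 0, 1],
    [20, -1, -77, 0, 1],
    [35, -2, -80, 0, 1],
    [50, -3, -84, 0, 1],
    [65, -4, -87, 0, 1],
    [80, -5, -90, 0, 1],
    [90, -6, -93, 0, 1],
  ],
)

```text
t: 9.48
ee_pos: [534.8, 115.3, 79.5]
orientation: [-2.198, 0.076, 2.169]
ft_force: [-1.4, 0.5, 1.2]
width: 0.9
```

move_arm(
  rows=[
    [8, 0, -2, 0, 1],
    [14, -1, -3, 0, 1],
    [18, -1, -4, 0, 1],
    [22, -1, -5, 0, 1],
  ],
)

```text
t: 9.98
ee_pos: [551.9, 114.1, 74.5]
orientation: [-2.187, 0.078, 2.181]
ft_force: [-26.0, 2.8, 29.9]
width: 0.6
```

```bash
python3 -c "
from h import *
snap('w9')"
```

```text
t 9.975 pos [551.9 114.1  74.5] jaw -1.6429 F [-26.    2.8  29.9] w 0.6 q [0.18 0.55 1.85 0.   0.74 1.82]
```

View pics/w9.png

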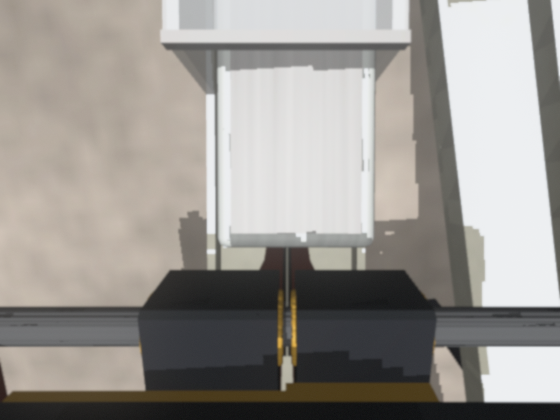

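move_arm(
  rows=[
    [-15, 1, 4, 0, 1],
    [-20, 1, 50, 0, 1],
    [-20, 1, 100, 0, 0],
    [-20, -40, 150, 0.07, -1],
    [-20, -90, 190, 0.07, -1],
    [-20, -90, 190, 0.07, -1],
    [-20, -90, 190, 0.07, -1],
  ],
)

```text
t: 10.9
ee_pos: [531.3, 24.1, 264.1]
orientation: [-2.222, 0.002, 2.217]
ft_force: [-0.1, 0.8, -0.4]
width: 47.5
```

```bash
python3 -c "
from h import *
snap('w10')"
```

```text
t 10.9 pos [531.3  24.1 264.1] jaw -1.5739 F [-0.1  0.8 -0.4] w 47.5 q [0.02 0.24 1.8  0.   1.1  1.6 ]
```

View pics/w10.png

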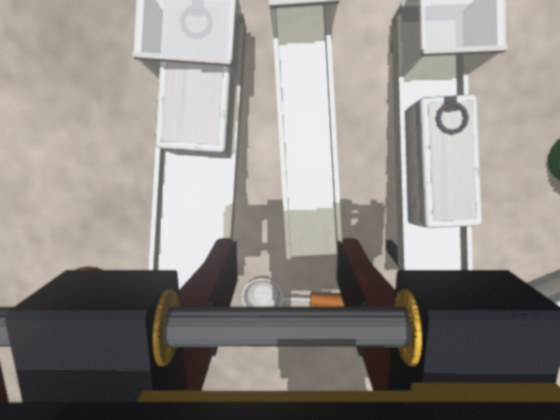

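Run:
```python
from h import *
im=cv2.imread('pics/w10.png')
cv2.imwrite('pics/w10a.png',cv2.resize(im[0:260,120:350],None,fx=2.3,fy=2.3,interpolation=cv2.INTER_CUBIC))
cv2.imwrite('pics/w10b.png',cv2.resize(im[0:275,380:520],None,fx=2.18,fy=2.18,interpolation=cv2.INTER_CUBIC))
```

```text
(no output)
```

View pics/w10a.png

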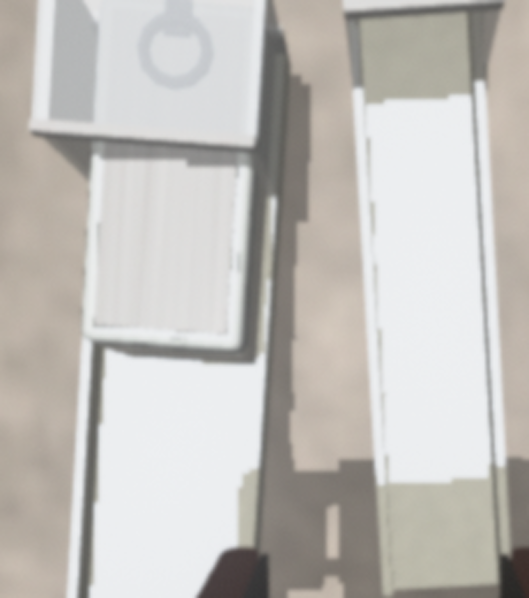

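View pics/w10b.png

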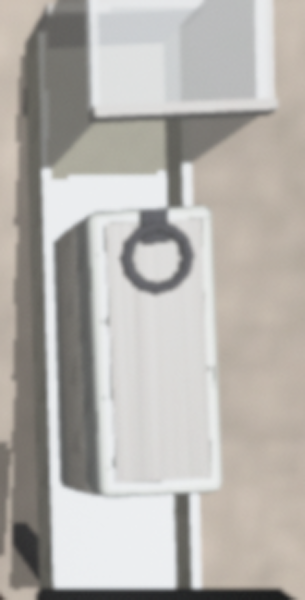

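Run:
```python
from h import *
p=pose('w10')
s=lambda a,b:(120+a/2.3,b/2.3)
print('narrow');S,y=chute('wrist',[s(347,12),s(502,8)],[(s(353,90),27,16),(s(377,480),27,16),(s(364,105),23,16),(s(387,480),23,16),(s(487,80),-27,16),(s(506,480),-27,16),(s(475,80),-23,16),(s(495,480),-23,16)],p,x0=710)
N=(S,y);ax,ay,az=axes(y)
for n,a,b,c in [('topL',-270,27,16),('topR',-270,-27,16),('hoodL',-60,27,79),('hoodR',-60,-27,79)]:
    q=proj('top',S+ax*a+ay*b+az*c)[0]; print(n,((q-[230,155])*5.2).round())
print('end',slope('wrist',N,s(385,595),16,**p))
print('large uphill edge',[slope('wrist',WIDE,s(*q),56,**p) for q in [(88,338),(242,347),(88,335)]], 'ring',slope('wrist',WIDE,s(176,50),58,**p))
print('wide hood',[slope('wrist',WIDE,s(*q),75,**p) for q in [(33,130),(255,145)]])
s=lambda a,b:(380+a/2.18,b/2.18)
print('middle');S,y=chute('wrist',[s(92,115),s(274,108)],[(s(40,170),33,16),(s(50,585),33,16),(s(182,165),-29,16),(s(189,500),-29,16),(s(192,165),-33,16),(s(200,580),-33,16),(s(178,500),-29,0),(s(182,580),-29,0)],p,x0=700)
M=(S,y);ax,ay,az=axes(y)
for n,a,b,c in [('topL',-270,33,16),('topR',-270,-33,16),('hoodL',-60,33,79),('hoodR',-60,-33,79)]:
    q=proj('top',S+ax*a+ay*b+az*c)[0]; print(n,((q-[230,155])*5.2).round())
print('medium',[slope('wrist',M,s(*q),56,**p) for q in [(93,213),(207,207),(218,490),(104,495)]],'ring',slope('wrist',M,s(155,258),58,**p))
```

```text
narrow
stop [722.3  12.5  20. ] yaw 0.0551 resid [-0.4  0.3 -0.2  0.5  0.8 -0.1 -0.1 -0.6]
topL [258. 462.]
topR [344. 455.]
hoodL [228. 115.]
hoodR [314. 107.]
end (np.float64(269.6), np.float64(26.1))
large uphill edge [(np.float64(128.9), np.float64(23.5)), (np.float64(128.3), np.float64(-34.6)), (np.float64(127.8), np.float64(23.6))] ring (np.float64(20.2), np.float64(-3.6))
wide hood [(np.float64(59.4), np.float64(40.5)), (np.float64(58.9), np.float64(-37.8))]
middle
stop [ 687.4 -115.3   20. ] yaw 0.0386 resid [-0.7 -2.1  0.1 -0.8  0.5 -0.9  1.6  2.4]
topL [447. 512.]
topR [553. 505.]
hoodL [422. 163.]
hoodR [527. 156.]
medium [(np.float64(91.0), np.float64(25.3)), (np.float64(90.7), np.float64(-19.5)), (np.float64(202.8), np.float64(-20.9)), (np.float64(203.0), np.float64(24.4))] ring (np.float64(110.2), np.float64(2.3))
```

move_arm(
  rows=[
    [-20, -60, 0, 0.18, -1],
    [-40, -120, 0, 0.36, -1],
    [-60, -180, 0, 0.54, -1],
    [-80, -240, 0, 0.72, -1],
    [-100, -300, 0, 0.9, -1],
    [-115, -350, 0, 1.08, -1],
    [-121, -386, 0, 1.26, -1],
    [-121, -386, -10, 1.44, -1],
    [-121, -386, -20, 1.62, -1],
    [-121, -386, -34, 1.8, -1],
    [-121, -386, -34, 1.92, -1],
    [-121, -386, -34, 1.92, -1],
  ],
)

```text
t: 12.45
ee_pos: [410.1, -359.9, 227.5]
orientation: [0.95, 1.358, -0.951]
ft_force: [-0.1, -0.0, -0.3]
width: 88.1
```

```bash
python3 -c "
from h import *
snap('w11')"
```

```text
t 12.45 pos [ 410.1 -359.9  227.5] jaw 0.347 F [-0.1 -0.  -0.3] w 88.1 q [-0.74  0.3   1.8  -0.    1.04 -1.09]
```

View pics/w11.png

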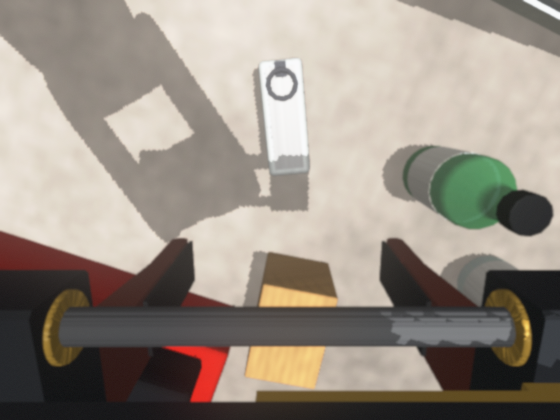

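Run:
```python
from h import *
im=cv2.imread('pics/w11.png')
cv2.imwrite('pics/w11z.png',cv2.resize(im[50:190,240:330],None,fx=4.2,fy=4.2,interpolation=cv2.INTER_CUBIC))
```

```text
(no output)
```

View pics/w11z.png

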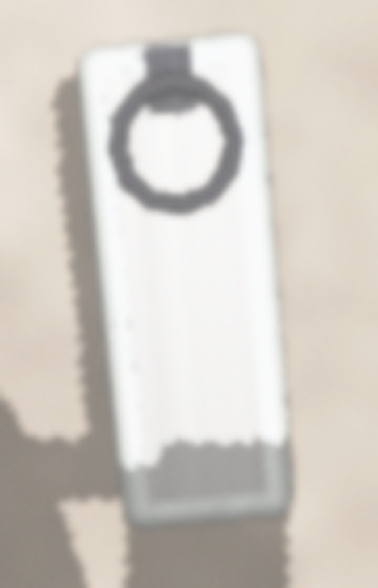

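Run:
```python
from h import *
p=pose('w11')
s=lambda a,b:(240+a/4.2,50+b/4.2)
C=np.array([onz('wrist',s(*q),56,**p) for q in [(82,45),(257,35),(292,512),(127,518)]])
print(C.round(1)); c=C.mean(0); print('c',c.round(1))
for a,b in [(0,3),(1,2)]:
    d=C[a]-C[b]; print('yaw',np.arctan2(d[1],d[0]),np.linalg.norm(d))
for a,b in [(1,0),(2,3)]:
    d=C[a]-C[b]; print('w ang',np.arctan2(d[1],d[0])+np.pi/2,np.linalg.norm(d))
r=onz('wrist',s(177,143),58,**p); d=r-c; print('ring',r.round(1),np.arctan2(d[1],d[0]),np.linalg.norm(d[:2]))
print('bottle top',onz('wrist',(524,213),168,**p),'carton',onz('wrist',(266,254),85,**p),onz('wrist',(330,300),85,**p))
```

```text
[[ 348.8 -263.3   56. ]
 [ 381.4 -249.6   56. ]
 [ 422.4 -337.8   56. ]
 [ 389.1 -351.3   56. ]]
c [ 385.4 -300.5   56. ]
yaw 2.000683769891283 96.71229156350167
yaw 2.005268779838861 97.30696073616546
w ang 1.9705555404605704 35.415969810268045
w ang 1.9543936137428497 35.88448851875358
ring [ 373.3 -274.7   58. ] 2.0103474233831222 28.5219894430847
bottle top [ 544.76291335 -302.86377412  168.        ] carton [ 408.97827405 -415.47429109   85.        ] [ 478.3469378  -437.77418877   85.        ]
```

move_arm(
  rows=[
    [-25, 59, -30, 0.083, -1],
    [-25, 59, -80, 0.083, -1],
    [-25, 59, -130, 0.083, -1],
    [-25, 59, -130, 0.083, -1],
  ],
)

```text
t: 13.0
ee_pos: [383.2, -298.9, 95.2]
orientation: [0.892, 1.393, -0.891]
ft_force: [0.2, -0.1, -0.1]
width: 87.9
```

```bash
python3 -c "
from h import *
snap('w12')"
```

```text
t 13.0 pos [ 383.2 -298.9   95.2] jaw 0.4255 F [ 0.2 -0.1 -0.1] w 87.9 q [-0.69  0.43  2.01 -0.    0.72 -1.11]
```

View pics/w12.png

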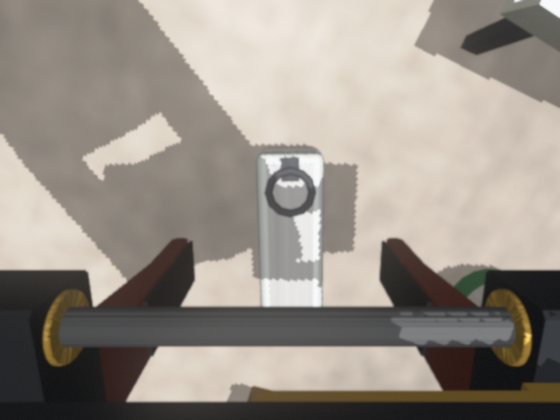

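move_arm(
  rows=[
    [2, -1, -40, 0, -1],
    [2, -1, -66, 0, -1],
    [2, -1, -67, 0, -1],
    [2, -1, -67, 0, 1],
    [2, -1, -67, 0, 1],
    [2, -1, -67, 0, 1],
    [2, -1, -67, 0, 1],
    [2, -1, -67, 0, 1],
    [2, -1, -67, 0, 1],
    [2, -1, -67, 0, 1],
  ],
)

```text
t: 14.3
ee_pos: [386.6, -301.3, 30.3]
orientation: [0.891, 1.389, -0.891]
ft_force: [-0.7, 0.6, 2.8]
width: 38.1
```

```bash
python3 -c "
from h import *
snap('w13')"
```

```text
t 14.3 pos [ 386.6 -301.3   30.3] jaw 0.4259 F [-0.7  0.6  2.8] w 38.1 q [-0.69  0.56  2.02 -0.    0.57 -1.11]
```

View pics/w13.png

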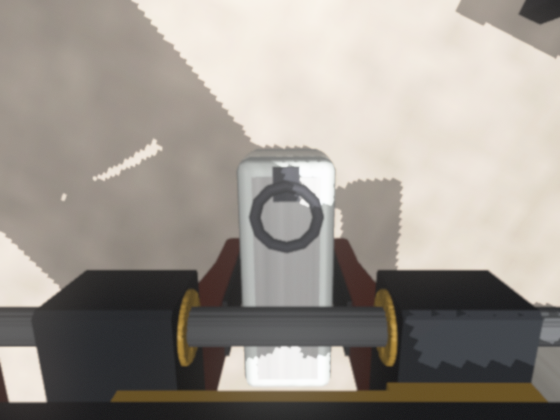

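```bash
cat >> h.py <<'E'
NAR=(np.array([722.3,12.5,20]),.0551)
MID=(np.array([687.2,-114.5,20]),.041)
E
python3 - <<'E'
from h import *
p=pose('w13'); Rm=R.from_rotvec(p['ori']).as_matrix()
r=onz('wrist',(286,216),58,**p); print('ring rel tool',(Rm.T@(r-p['pos'])).round(1))
S,y=NAR;ax,ay,az=axes(y)
for s in (140,145): print(s,(S-ax*s+az*28).round(1))
E
```

```text
ring rel tool [-27.5  -1.5 -30.2]
140 [592.    5.3  77.9]
145 [587.1   5.   79. ]
```

move_arm(
  rows=[
    [0, 0, 60, 0, 1],
    [0, 0, 120, 0, 1],
    [0, 0, 180, -0.1, 1],
    [40, 50, 200, -0.28, 1],
    [80, 100, 200, -0.46, 1],
    [120, 150, 200, -0.64, 1],
    [150, 200, 200, -0.82, 1],
    [180, 250, 200, -1.0, 1],
    [204, 290, 200, -1.18, 1],
    [204, 307, 200, -1.36, 1],
    [204, 307, 200, -1.54, 1],
    [204, 307, 200, -1.72, 1],
  ],
)

```text
t: 15.85
ee_pos: [590.1, 6.5, 229.3]
orientation: [2.066, 0.317, -2.058]
ft_force: [-0.4, -0.1, -2.7]
width: 37.9
```

move_arm(
  rows=[
    [0, 0, -40, -0.18, 1],
    [0, 0, -80, -0.22, 1],
    [0, 0, -100, -0.22, 1],
    [0, 0, -100, -0.22, 1],
  ],
)

```text
t: 16.35
ee_pos: [588.2, 6.5, 127.0]
orientation: [2.182, 0.093, -2.184]
ft_force: [0.2, 0.6, -1.8]
width: 37.5
```

```bash
python3 -c "
from h import *
snap('w14')"
```

```text
t 16.35 pos [588.2   6.5 127. ] jaw -1.4909 F [ 0.2  0.6 -1.8] w 37.5 q [-0.01  0.49  1.78  0.01  0.87  1.48]
```

View pics/w14.png

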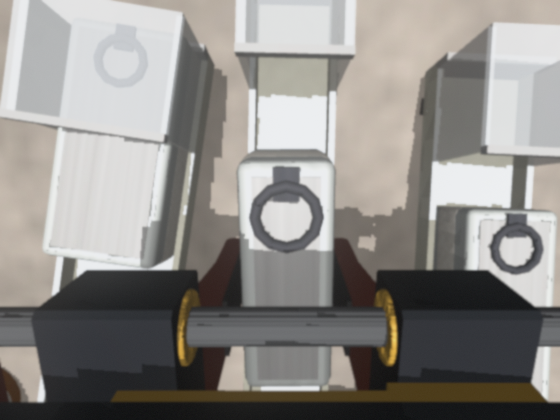

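Run:
```python
from h import *
im=cv2.imread('pics/w14.png')
cv2.imwrite('pics/w14z.png',cv2.resize(im[30:260,215:375],None,fx=2.6,fy=2.6,interpolation=cv2.INTER_CUBIC))
print(ctrl.get_obs()['orientation'])
```

```text
[ 2.18509505  0.09244165 -2.18073015]
```

View pics/w14z.png

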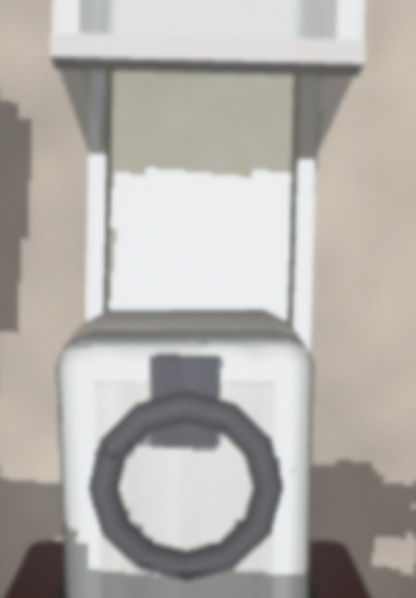

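Run:
```python
from h import *
p=pose('w14'); s=lambda a,b:(215+a/2.6,30+b/2.6)
for q,h in [((55,62),75),((362,68),75),((89,155),16),((107,155),16),((86,300),16),((103,300),16),((300,160),16),((315,160),16),((293,300),16),((309,300),16),((298,140),0),((290,300),0),((108,140),0),((108,300),0)]: print(q,h,slope('wrist',NAR,s(*q),h,**p))
chute('wrist',[s(55,62),s(362,68)],[(s(89,155),27,16),(s(86,300),27,16),(s(300,160),-23,16),(s(315,160),-27,16),(s(309,300),-27,16),(s(293,300),-23,16)],p,x0=720)
z=p['pos'][2]+25.7
for q in [(185,485)]:
    r=onz('wrist',s(*q),z+2,**p);print('ring',r.round(1), (r-NAR[0])@axes(NAR[1])[1])
print('TCP lateral',(p['pos']-NAR[0])@axes(NAR[1])[1])
```

```text
(55, 62) 75 (np.float64(60.4), np.float64(27.6))
(362, 68) 75 (np.float64(60.1), np.float64(-27.1))
(89, 155) 16 (np.float64(59.9), np.float64(27.5))
(107, 155) 16 (np.float64(59.8), np.float64(23.2))
(86, 300) 16 (np.float64(94.5), np.float64(27.5))
(103, 300) 16 (np.float64(94.4), np.float64(23.4))
(300, 160) 16 (np.float64(59.8), np.float64(-23.1))
(315, 160) 16 (np.float64(59.7), np.float64(-26.7))
(293, 300) 16 (np.float64(93.2), np.float64(-22.4))
(309, 300) 16 (np.float64(93.2), np.float64(-26.2))
(298, 140) 0 (np.float64(50.2), np.float64(-24.2))
(290, 300) 0 (np.float64(91.0), np.float64(-23.3))
(108, 140) 0 (np.float64(51.5), np.float64(24.4))
(108, 300) 0 (np.float64(92.2), np.float64(23.5))
stop [722.1  12.1  20. ] yaw 0.0435 resid [-0.2  0.2  0.3 -0.1 -0.2 -0. ]
ring [615.8   9.2 154.7] 2.553142763092863
TCP lateral 1.4418884707416284
```

move_arm(
  rows=[
    [2, -1.5, -15, -0.022, 1],
    [2, -1.5, -28, -0.022, 1],
    [1, -1.5, -34, -0.022, 1],
    [0, -1.5, -38, -0.022, 1],
    [-1, -1.5, -42, -0.022, 1],
    [-2, -1.5, -46, -0.022, 1],
    [-2, -1.5, -48, -0.022, 1],
  ],
)

```text
t: 17.27
ee_pos: [593.1, 5.0, 83.7]
orientation: [2.209, 0.068, -2.178]
ft_force: [7.3, 0.0, 10.2]
width: 38.0
```

```bash
python3 -c "
from h import *
snap('w15')"
```

```text
t 17.275 pos [593.1   5.   83.7] jaw -1.5126 F [ 7.3  0.  10.2] w 38.0 q [-0.01  0.56  1.79  0.01  0.78  1.49]
```

View pics/w15.png

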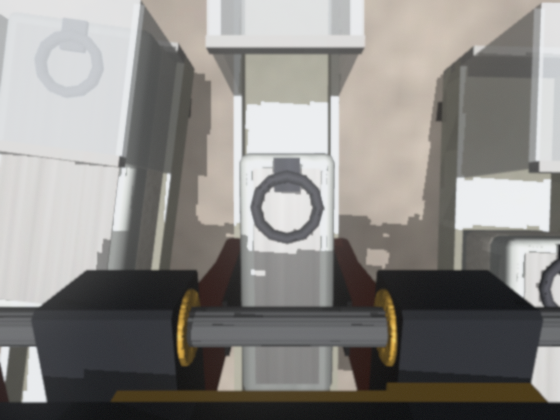

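move_arm(
  rows=[
    [-4, 0, -6, 0, 1],
    [-4, 0, -8, 0, 1],
    [-4, 0, -8, 0, 1],
    [-4, 0, -5, 0, -1],
    [-4, 0, -4, 0, -1],
    [-4, 0, -4, 0, -1],
  ],
)

```text
t: 18.08
ee_pos: [588.6, 5.0, 79.5]
orientation: [2.208, 0.068, -2.179]
ft_force: [0.1, 0.3, 0.2]
width: 64.3
```

```bash
python3 -c "
from h import *
snap('w16')"
```

```text
t 18.075 pos [588.6   5.   79.5] jaw -1.5126 F [0.1 0.3 0.2] w 64.3 q [-0.01  0.56  1.8   0.01  0.76  1.49]
```

View pics/w16.png

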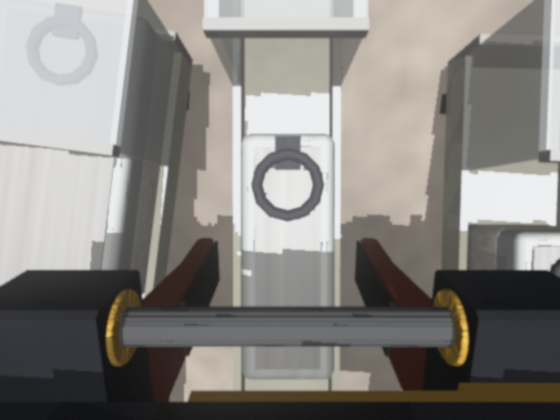

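move_arm(
  rows=[
    [0, 0, 40, 0, -1],
    [0, 0, 80, 0, 0],
    [-40, -2, 85, 0, 1],
    [-71, -4, 85, 0, 1],
    [-71, -4, 85, 0, 1],
    [-71, -4, 85, 0, 1],
  ],
)

```text
t: 18.88
ee_pos: [518.6, 1.0, 164.5]
orientation: [2.21, 0.068, -2.178]
ft_force: [0.1, -0.6, -0.1]
width: 35.5
```

```bash
python3 -c "
from h import *
snap('w17')"
```

```text
t 18.875 pos [518.6   1.  164.5] jaw -1.5128 F [ 0.1 -0.6 -0.1] w 35.5 q [-0.02  0.34  1.92  0.01  0.87  1.48]
```

View pics/w17.png

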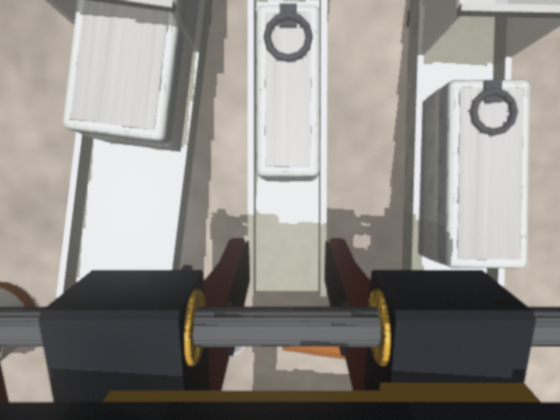

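move_arm(
  rows=[
    [0, 0, -10, 0, 1],
    [0, 0, -40, 0, 1],
    [0, 0, -73, 0, 1],
    [8, 0, -75, 0, 1],
    [22, 1, -78, 0, 1],
    [37, 2, -81, 0, 1],
    [52, 3, -85, 0, 1],
    [67, 4, -88, 0, 1],
    [80, 5, -91, 0, 1],
    [88, 5, -93, 0, 1],
  ],
)

```text
t: 20.18
ee_pos: [607.7, 6.1, 71.3]
orientation: [2.21, 0.068, -2.178]
ft_force: [-0.7, 0.6, 1.7]
width: 0.2
```

move_arm(
  rows=[
    [6, 0, -1, 0, 1],
    [10, 1, -2, 0, 1],
    [14, 1, -3, 0, 1],
    [17, 1, -4, 0, 1],
  ],
)

```text
t: 20.68
ee_pos: [622.1, 7.1, 67.5]
orientation: [2.203, 0.069, -2.185]
ft_force: [-16.0, -0.3, 17.7]
width: 0.3
```

move_arm(
  rows=[
    [-15, -1, 4, 0, 1],
    [-18, -1, 60, 0, 1],
    [-50, -30, 115, 0, 1],
    [-100, -70, 115, -0.017, 1],
    [-140, -110, 115, -0.017, 1],
    [-156, -131, 115, -0.017, 1],
    [-156, -131, 115, -0.017, 1],
    [-156, -131, 115, -0.017, 1],
  ],
)

```text
t: 21.68
ee_pos: [466.7, -123.7, 182.7]
orientation: [2.213, 0.05, -2.192]
ft_force: [1.0, -0.0, -0.1]
width: 0.4
```

```bash
python3 -c "
from h import *
snap('w18')"
```

```text
t 21.675 pos [ 466.7 -123.7  182.7] jaw -1.5298 F [ 1.  -0.  -0.1] w 0.4 q [-0.29  0.27  1.98  0.01  0.89  1.24]
```

View pics/w18.png

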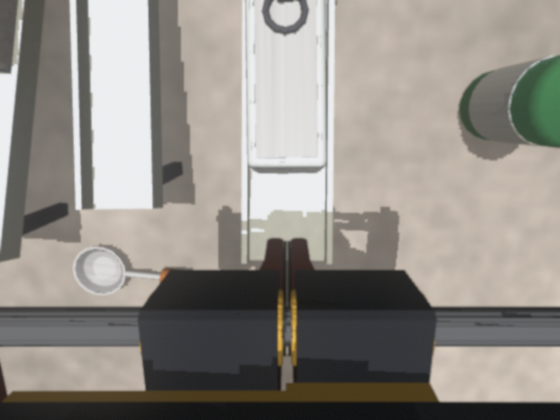

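move_arm(
  rows=[
    [0, 0, -50, 0, 1],
    [0, 0, -87, 0, 1],
    [0, 0, -87, 0, 1],
    [10, 0, -89, 0, 1],
    [22, 1, -92, 0, 1],
    [37, 1, -95, 0, 1],
    [52, 2, -98, 0, 1],
    [67, 3, -102, 0, 1],
    [80, 3, -105, 0, 1],
    [90, 4, -107, 0, 1],
  ],
)

```text
t: 22.98
ee_pos: [557.6, -119.4, 75.2]
orientation: [2.212, 0.051, -2.193]
ft_force: [-1.7, 0.3, 0.5]
width: 0.6
```

move_arm(
  rows=[
    [6, 0, -1, 0, 1],
    [10, 0, -2, 0, 1],
    [14, 1, -3, 0, 1],
    [17, 1, -4, 0, 1],
  ],
)

```text
t: 23.48
ee_pos: [571.7, -118.2, 71.3]
orientation: [2.205, 0.052, -2.2]
ft_force: [-17.0, -1.0, 20.9]
width: 0.4
```

move_arm(
  rows=[
    [-15, -1, 4, 0, 1],
    [-18, -1, 60, 0, 1],
    [-30, 20, 120, 0, 1],
    [-35, 70, 180, 0, 1],
    [-40, 118, 220, -0.04, 1],
    [-40, 118, 220, -0.04, 1],
    [-40, 118, 220, -0.04, 1],
  ],
)

```text
t: 24.35
ee_pos: [531.7, 0.1, 291.5]
orientation: [-2.226, -0.01, 2.217]
ft_force: [-0.4, -0.4, -0.5]
width: 0.4
```

Run:
```python
from h import *
snap('w19')
im=cv2.imread('pics/w19.png')
cv2.imwrite('pics/w19z.png',cv2.resize(im[0:270,60:520],None,fx=1.7,fy=1.7,interpolation=cv2.INTER_CUBIC))
cv2.imwrite('pics/s19.png',cv2.resize(get_image('scene')[120:320,60:480],None,fx=1.9,fy=1.9,interpolation=cv2.INTER_CUBIC))
```

```text
t 24.35 pos [5.317e+02 1.000e-01 2.915e+02] jaw -1.5664 F [-0.4 -0.4 -0.5] w 0.4 q [-0.03  0.21  1.77  0.01  1.16  1.54]
```

View pics/w19z.png

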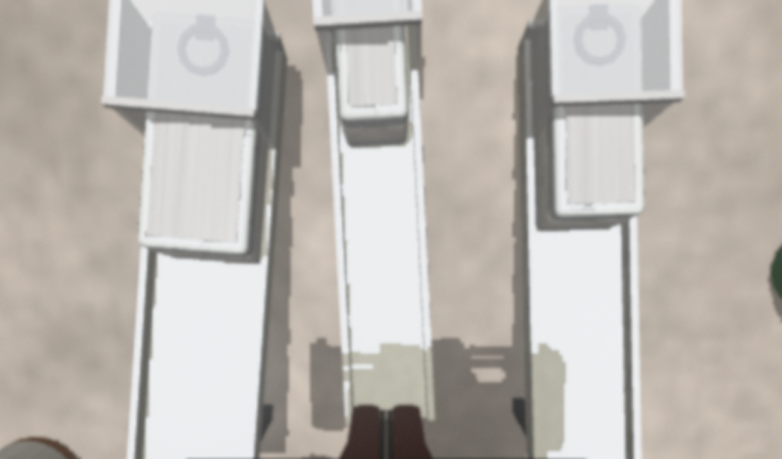

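View pics/s19.png

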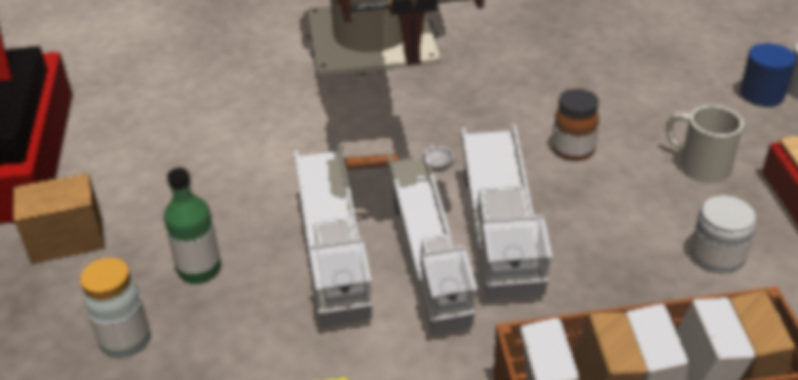

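Run:
```python
from h import *
p=pose('w19'); s=lambda a,b:(60+a/1.7,b/1.7)
for n,ch,L,r,e in [('large',WIDE,130,(203,45),[(142,243),(250,250)]),('small',NAR,100,None,[(340,118),(408,117)]),('medium',MID,115,(599,40),[(553,212),(642,212)])]:
    print(n,L,'edge',[slope('wrist',ch,s(*q),56,**p) for q in e], 'ring',slope('wrist',ch,s(*r),59,**p) if r else None)
print('hood N',slope('wrist',NAR,s(367,22),75,**p),'hood M',slope('wrist',MID,s(616,100),75,**p),'hood W',slope('wrist',WIDE,s(180,108),75,**p))
im0=cv2.imread('pics/top0.png'); im1=get_image('top'); cv2.imwrite('pics/top19.png',im1)
```

```text
large 130 edge [(np.float64(127.9), np.float64(23.8)), (np.float64(127.2), np.float64(-36.0))] ring (np.float64(18.4), np.float64(-3.5))
small 100 edge [(np.float64(99.3), np.float64(18.3)), (np.float64(100.7), np.float64(-18.2))] ring None
medium 115 edge [(np.float64(113.1), np.float64(27.6)), (np.float64(115.0), np.float64(-21.1))] ring (np.float64(22.0), np.float64(1.0))
hood N (np.float64(58.7), np.float64(0.9)) hood M (np.float64(60.3), np.float64(-1.5)) hood W (np.float64(58.6), np.float64(1.4))
```

View pics/top19.png

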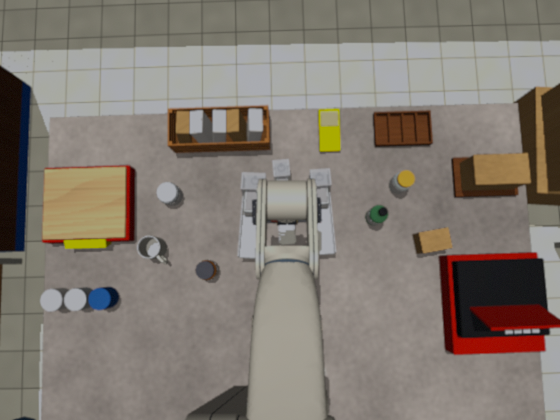

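move_arm(
  rows=[
    [60, 8, -30, 0, 1],
    [90, 8, -30, 0, 1],
    [90, 8, -30, 0, 1],
    [90, 8, -30, 0, 1],
  ],
)

```text
t: 25.0
ee_pos: [619.7, 5.9, 257.9]
orientation: [-2.215, -0.006, 2.223]
ft_force: [-0.2, -0.8, 0.5]
width: 0.2
```

Run:
```python
from h import *
im=snap('w20')
cv2.imwrite('pics/w20z.png',cv2.resize(im[0:270,60:520],None,fx=1.7,fy=1.7,interpolation=cv2.INTER_CUBIC))
```

```text
t 25.0 pos [619.7   5.9 257.9] jaw -1.5702 F [-0.2 -0.8  0.5] w 0.2 q [-0.01  0.38  1.61  0.01  1.16  1.56]
```

View pics/w20z.png

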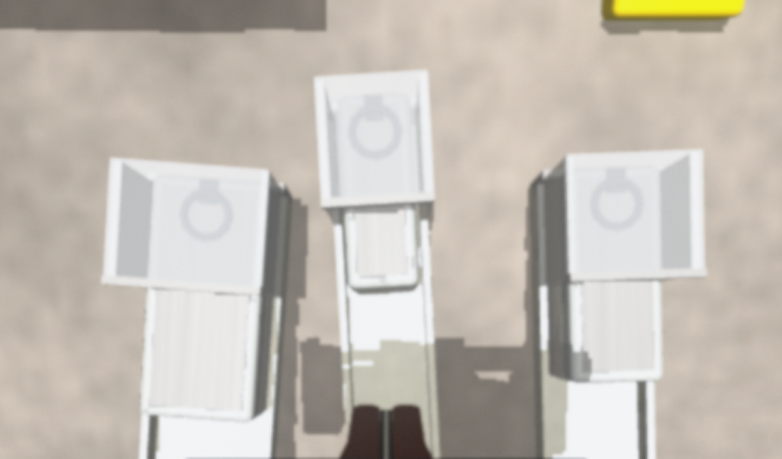

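Run:
```python
from h import *
im=cv2.imread('pics/w20.png')
cv2.imwrite('pics/w20n.png',cv2.resize(im[35:180,235:325],None,fx=4,fy=4,interpolation=cv2.INTER_CUBIC))
p=pose('w20'); s=lambda a,b:(60+a/1.7,b/1.7)
for n,ch,L,r,e,h,rs in [('large',WIDE,130,(206,215),[(147,413),(254,416)],[(104,283),(262,291)],21),('small',NAR,100,(375,132),[(350,288),(416,286)],[(320,208),(433,203)],21),('medium',MID,115,(616,205),[(575,379),(660,377)],[(568,279),(705,275)],21.5)]:
    print(n,L,'edge',[slope('wrist',ch,s(*q),56,**p)[0] for q in e], 'ring',slope('wrist',ch,s(*r),59,**p),'exp',rs,'hood',[slope('wrist',ch,s(*q),75,**p) for q in h])
```

```text
large 130 edge [np.float64(128.2), np.float64(125.8)] ring (np.float64(20.9), np.float64(-3.5)) exp 21 hood [(np.float64(61.2), np.float64(40.9)), (np.float64(59.4), np.float64(-38.5))]
small 100 edge [np.float64(99.4), np.float64(100.2)] ring (np.float64(21.1), np.float64(0.3)) exp 21 hood [(np.float64(61.1), np.float64(28.8)), (np.float64(61.8), np.float64(-26.3))]
medium 115 edge [np.float64(112.8), np.float64(113.5)] ring (np.float64(22.2), np.float64(1.3)) exp 21.5 hood [(np.float64(60.9), np.float64(31.8)), (np.float64(61.7), np.float64(-36.2))]
```

View pics/w20n.png

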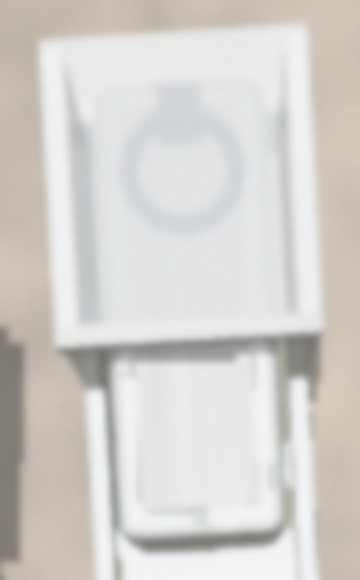

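Run:
```python
from h import *
print(ctrl.close_job()); print(ctrl.get_obs()['t'])
```

```text
the job is handed in; nothing more can be done
None
the job is handed in; nothing more can be done
```

I handed the job in at about t = 25 s of the 70 s allowed, with all three tins in their chutes, lid up, ring end downhill and pushed to the stops. It gave no verdict.

- **Large and small tins:** I picked each off the counter, turned it ring end downhill and seated it in its chute uphill of the hood. I then pushed each with closed fingers until it met the stop, at about 40 N total for the large tin and 24 N for the small one.
- **Medium tin:** I pushed it about 88 mm down the middle chute until it met the stop, at about 27 N total.

**Ring positions:** In the last wrist picture each ring was within about 1 mm of where a fully home tin puts it.

| Tin | Ring above stop, measured (mm) | Expected (mm) |
|---|---|---|
| Large | 20.9 | 21 |
| Small | 21.1 | 21 |
| Medium | 22.2 | 21.5 |

**Lid edges:** The small tin's uphill lid edge read about 2 mm further up the slope than the large and medium readings would suggest. Its ring reading and contact force showed no gap, so I took it as measurement error and did not push again.

**Bystanders:** In the camera views the jars, bottle, can, mug, carton and spoon were where they started. I checked only the spoon and jam jar by pixel position, and both were unchanged. The arm hid the spoon in the last top view, so that check used the scene camera.

**Forces:** The large tin's push reached the 40 N limit set for the arm or gripper body. The fingers did the pushing, and I backed off at once.

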